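Clamp the sugar jar and twist its stuck lid free

TASK

The lid of the sugar jar is stuck tight. The jar already stands in the jar board on the table: swing the red clamp handle fully down so that the jar is braced firmly against the V block, then twist the lid anticlockwise until its lugs let go, lift it off and finish holding it level just above the open mouth, about two centimetres clear of the rim, still in the gripper. Keep the jar down in its clamp all the while and leave everything else on the table as it is.

Things in the scene. Friction and masses are not known exactly. Their poses are not given: they have to be found in the camera images.
- jar_board: wooden board 285 x 130 x 16 mm, fixed to the table. Origin on the table top under the jar's seat; x runs along the board from the clamp to the V block, z up; it spans x -205 to +80, y -65 to +65 mm. The rubber-lined V block is on the jar's +x side, the toggle clamp on its -x side (steel cheeks at x -115 to -75, y -15 to +15 mm); both reach 66 mm above the table
- clamp_handle (a joint): clamp handle angle, rad: 0 open (handle leaning up, 1.15 rad above level, over the board's -x end), 1.15 fully closed (level, pointing to the board's -x). Starts at 0 to 0.25. Closing drives a rubber pad 14 mm, the last 3 to 4 mm against the jar and a spring; needs about 4 N at the grip, rising to 8 N at the end. Stiff pivot: the handle stays where it is left
- handle_pivot (a point): brass pivot pin of the clamp handle, fixed, 61 mm above the table at the board's x = -90 mm, y = 0; the pin lies along the board's y, so the handle swings in the board's x-z plane
- handle_grip (a point): middle of the handle's red grip: a round bar 20 mm thick, 58 mm long, lying along the handle, 85 mm from the pivot; about 138 mm above the table when open, 61 mm when closed. It can be pinched from above with the fingers either side of the handle (closing along the board's y)
- jar: round glass jar of sugar cubes, loose, about 0.45 kg, 70 mm across up to 70 mm height, a sloping shoulder up to 79 mm, then a 40 mm neck with three outward lugs. Origin at the centre of the bottom, z up, x towards the small red seal sticker. Starts up to 4 mm short of the V block; the closing clamp pushes it home, its axis then over the board's origin
- jar_rim (a point): centre of the jar's mouth at the height of its rim, 96.5 mm above the jar's bottom
- lid: red twist-off lid, 58 mm across, 17 mm high, 65 g, loose, seated on the jar. Origin: centre of its lower edge, z up; pale stripe on top along its +x. Seated, the origin is 86 mm above the jar's bottom, 7 mm above the shoulder. Lugs inside hook under the jar's; a sprung gasket presses it up with about 27 N, so it takes a few tenths of a N m to turn
- lid_top (a point): centre of the lid's top, 17 mm above its lower edge, 119 mm above the table when seated. The lid's x axis starts 0.08 to 0.28 rad clockwise (from above) of the jar's x. Lugs are clear from 0.5 to 1.3 rad anticlockwise of it: 0.6 to 0.8 rad of turning frees the lid, 1.1 rad always does, a stop comes at 1.35. Then it lifts straight off
- rack: bystander: faded blue tile rack 340 x 60 x 53 mm with tiles on it, origin under its centre, long along its y
- bell: bystander: pewter hand bell, 62 mm in diameter and 90 mm high, origin under its centre
- joker_1: bystander: bone-white joker tile 22 x 30 x 7 mm lying flat, origin under its centre
- joker_2: bystander: bone-white joker tile 22 x 30 x 7 mm lying flat, origin under its centre
- tea_glass: bystander: empty tulip tea glass, 88 mm high, with its 110 mm saucer, origin under its centre
- sugar_bowl: bystander: steel bowl 104 mm in diameter, 45 mm high, origin under its centre

How it is judged:
On the way, in this order (a step that is already met when the one before it is completed fails the run):
1. the clamp handle is fully down with the jar against the V block and the lid still on and not yet twisted free (value of joint clamp_handle above 1.03 rad and horizontal distance between jar and jar_board below 0.008 m and angle between the x axis of lid and the x axis of jar, either way round below 0.4 rad and z of lid in the frame of jar below 0.09 m), for 0.2 s.
2. the lid has been twisted until its lugs are clear of the jar's (value of joint clamp_handle above 1.03 rad and angle between the x axis of lid and the x axis of jar, either way round above 0.43 rad), for 0.1 s.
At the end, for the whole second after the job is handed in: Clamp handle within 0.12 rad of fully closed; jar upright (0.06 rad), down on the board (4 mm) and within 8 mm of its seat; lid gripped by the fingers (over 2 N), touching the jar no more, its lower edge 2 to 45 mm above the jar's rim, within 15 mm of the jar's axis, level within 0.2 rad, at rest (value of joint clamp_handle above 1.03 rad and horizontal distance between jar and jar_board below 0.008 m and z of jar in the frame of jar_board below 0.02 m and angle between jar's own z axis and vertical below 0.06 rad and contact force between the fingers and lid above 2 N and contact force between lid and jar below 0.2 N and z of lid in the frame of jar between 0.0985 and 0.1415 m and horizontal distance between lid and jar below 0.015 m and angle between lid's own z axis and vertical below 0.2 rad and linear speed of lid below 0.03 m/s); the arm keeps its last pose, push and grip.
It fails at once if the jar is lifted more than 8 mm off the board or tipped by more than 0.2 rad (z of jar in the frame of jar_board above 0.024 m or angle between jar's own z axis and vertical above 0.2 rad).
It fails at once if the lid is carried away: over 80 mm above the rim or over 60 mm aside of the jar (z of lid in the frame of jar above 0.1765 m or horizontal distance between lid and jar above 0.06 m).
It fails at once if a bystander is moved by more than 15 mm, or the glass or the bell is tipped (distance of any of rack, bell, joker_1, joker_2, tea_glass, sugar_bowl from where it was at the start of the episode above 0.015 m or angle between any of bell, tea_glass's own z axis and vertical above 0.3 rad).
It also fails if it takes over 51 s, if anything falls off the work surface, if the arm or the gripper's body presses on something with over 40 N, if the wrist force passes 120 N, or if a joint passes its speed limit or range.

ROBOT

A 6-joint arm with a two-finger parallel gripper is mounted at the origin on the work surface. World frame = base frame: x ahead of the robot, y to its left, z up, the work surface at z = 0. Lengths are in m, angles in rad, forces in N, time in s.
With the tool pointing down it reaches from about 0.375 to 0.9 m from the base axis. Payload 3.1 kg.
Tool frame: the origin (TCP) lies on the centre line of the jaws, within the pads' length; the fingertips stand robot.tip_reach ahead of it and the grasp point (between the pads) lies 8 mm behind it (robot.tip_reach is the distance from the TCP to the fingertips, in m); z points along the fingers, y is the line along which they close (so a half turn about z gives the same grasp; the last joint's range is limited). The gripper opens to 87 mm and grips with 3 to 60 N. Pads are 19 mm wide; open, the fingers measure 117 mm over their backs; the gripper's body (75 mm by 190 mm) begins 51 mm behind the grasp point.
Start: joints at [1.002, 0.527, 1.433, -0, 1.181, -0.178], TCP at [0.237, 0.578, 0.234] pointing down, gripper open.
Joint ranges: [-3.08, 3.08], [-0.75, 2.2], [0.22, 2.44], [-1.43, 4.57], [0, 2.65], [-2.85, 2.85]. Speed limits (rad/s): [2.79, 2.79, 3.14, 3.14, 3.14, 3.14].

INTERFACE

Orientations are given as a unit quaternion [x, y, z, w].
In Python, from rig import robot gives the robot as it stands.
- The arm moves only by the tool jog_arm, never from a script. Its argument "motion" is one flat list of numbers, 7 for each row, row after row: the shift along the tool's x, y, z scaled (see below), then the turn, a rotation vector about the tool's x, y, z scaled (see below), then the gripper's target within -1 to 1 (shut at 1, half-way at 0, fully open at -1). In form: [x, y, z, rx, ry, rz, hand, x, y, z, rx, ry, rz, hand, ...]. A call has 1 to 12 rows; each row shifts and turns the commanded pose from where the row before left it, along the tool's axes as they then stand; what a row does not reach is not made up. The controller multiplies each number of a shift by 4 cm and each number of a turn by 4 degrees. A row lasts 1/8 s, in which the tool goes at most 62.5 mm and 10.7 degrees, less where a joint would pass 70% of its speed; a pose out of reach is approached as far as the arm can. A call with a number of a shift or a turn outside -1 to 1 is refused whole. A call with a gripper value outside its range is refused whole. The fingers move at their own pace and stop on an object; "grip_force" is the grip in N (left out, the last holds). Time passes only in rows, so rows that do not move let the fingers close. It gives the time, the measured TCP pose, the force, the opening and the grip force at its end, in the units of the state.
- robot.get_obs(): the state, without advancing time (a new reading comes with each control period).
- robot.camera(name): name is "scene" or "top" or "wrist"; returns the picture (400x640x3 uint8, blue, green, red); there is no depth.
- robot.calibration(name): a dict with "fx", "fy", "cx", "cy" (pixels), "dist_coeffs" ([k1, k2, p1, p2, k3] as OpenCV has them; the pictures are not rectified), "R" (3x3) and "t" (3): a world point X has camera coordinates R X + t; the wrist camera has in their place "T_tool_cam" (4x4, takes a point from camera to tool coordinates, whose origin is the TCP and whose axes are the flange's). Camera axes: x right, y down, z forward; pixel columns grow to the right and rows downward; lengths in m; the calibration is good to about 2 mm. A picture is of the moment at which its call begins: read the wrist's pose just before it. calibration takes no time and is no camera call.
- robot.hand_in(): hands the job in; it is judged then, once.
The state is a dict: "time": time; "q": joint angles; "joint_velocities": joint speeds; "joint_torque": joint torques, N m; "position": TCP position; "tool_rot": TCP orientation; "ft_force": force on the tool from outside, world axes, zero at the start; "moment": the same for the moment, N m; "grip_width": finger opening in m; "grip_force": force on a finger pad.
Only numpy, scipy, OpenCV 4.12 (cv2) and the standard library are available. Lean on these libraries where they do the work, as an engineer would, in place of code of your own. Each camera call takes 0.05 s, during which the arm holds its last target. There are 200 camera calls.

## Working session

There is one attempt and no reset: what is moved stays moved. The work goes in short steps, Python scripts to look and compute and a tool call to move; the robot and the scene stay as the last step left them, time stands still between calls to the robot, and variables do not carry over. Pictures are saved under pics/ and viewed, at most 10 in all, crops included, and the job is handed in when it is done.

Besides the shell and the picture viewer there is one more tool, called after "Emit:" as a command line: name --argument value ..., lists and objects as JSON in quotes. jog_arm: Moves the arm, as the interface text tells. Shifts and turns lie within -1 to 1; 1 stands for 4 cm of shift or 4 degrees of turn. Its arguments: {"type":"object","properties":{"motion":{"type":"array","items":{"type":"number"}},"grip_force":{"type":"number"}},"required":["motion"]}

```bash
mkdir -p pics
cat > h.py <<'E'
import numpy as np, cv2
from rig import robot
from scipy.spatial.transform import Rotation as Ro
E
python3 - <<'E'
from h import *
for n in ("scene","top"):
    im=robot.camera(n); cv2.imwrite(f"pics/{n}0.png",im)
    c=robot.calibration(n); print(n,c)
o=robot.get_obs(); print(o); print(robot.tip_reach, robot.calibration("wrist"))
E
```

```text
scene {'fx': 447.1915667233347, 'fy': 447.1915667233347, 'cx': 318.62519659815996, 'cy': 202.58485753047603, 'dist_coeffs': array([-0.00439437,  0.        ,  0.        ,  0.        ,  0.        ]), 'R': array([[-0.71370342,  0.7003175 , -0.01352142],
       [ 0.43796857,  0.43110863, -0.78887824],
       [-0.54663604, -0.56894705, -0.61440076]]), 't': array([ 0.37506142, -0.11581967,  1.39758081])}
top {'fx': 493.97969394671253, 'fy': 493.97969394671253, 'cx': 314.0770014839239, 'cy': 191.26642850470662, 'dist_coeffs': array([0.04700052, 0.        , 0.        , 0.        , 0.        ]), 'R': array([[ 0.02005882, -0.99979488, -0.00280095],
       [-0.99421127, -0.01965087, -0.10563043],
       [ 0.10555372,  0.00490355, -0.99440151]]), 't': array([-0.02822695,  0.5289533 ,  1.36205086])}
{'time': 0.1, 'q': array([ 1.00252652e+00,  5.28355764e-01,  1.43378989e+00, -5.37669672e-06,
        1.18139733e+00, -1.78493154e-01]), 'joint_velocities': array([-0.00087031, -0.00186329, -0.00335047, -0.00123237,  0.00016928,
        0.00099304]), 'joint_torque': array([-4.51093265e-04, -4.40988421
[... 250 characters left out ...]
.45173584, -0.46915499,  0.01379175]), 'moment': array([ 0.0094221 , -0.01075826,  0.02269327]), 'grip_force': 0.0, 'grip_width': 0.08732534946782217}
0.011 {'fx': 275.85175396776066, 'fy': 275.85175396776066, 'cx': 318.5142052292381, 'cy': 200.76716588235823, 'dist_coeffs': array([-0.0161925,  0.       ,  0.       ,  0.       ,  0.       ]), 'T_tool_cam': array([[ 7.07250382e-04, -9.68579253e-01, -2.48704101e-01,
         6.65699660e-02],
       [ 9.99999748e-01,  6.99435968e-04,  1.19785062e-04,
         1.34575404e-04],
       [ 5.79312680e-05, -2.48704123e-01,  9.68579504e-01,
        -1.50961775e-01],
       [ 0.00000000e+00,  0.00000000e+00,  0.00000000e+00,
         1.00000000e+00]])}
```

View pics/scene0.png

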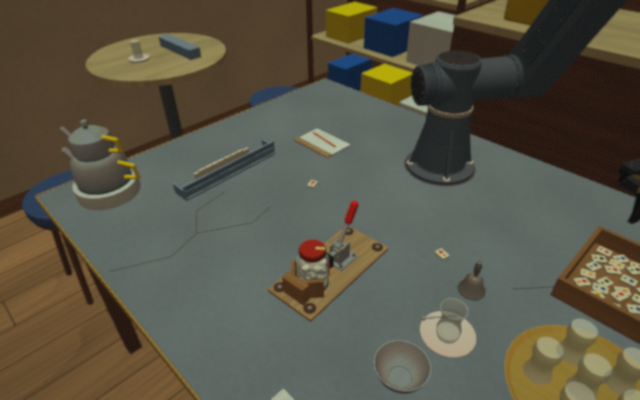

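View pics/top0.png

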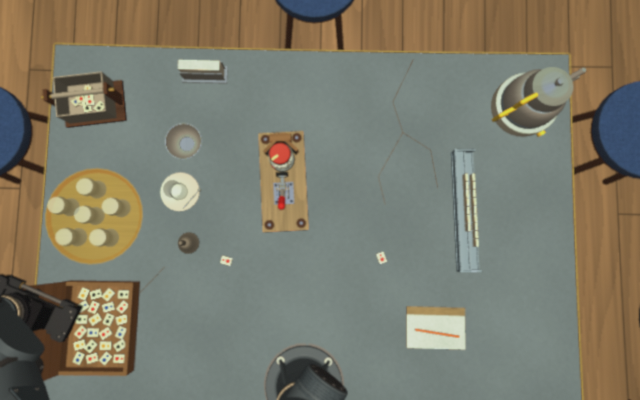

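The scene view shows the board with the jar (red lid near 312,248) and the red grip (351,212). In the top view the board spans about (258–309, 132–232), with the lid at (280,153) and the grip at (282,201). I'll enlarge both.

Run:
```python
from h import *
a=cv2.imread("pics/top0.png")[125:240,250:315]; a=cv2.resize(a,None,fx=5,fy=5,interpolation=cv2.INTER_CUBIC)
b=cv2.imread("pics/scene0.png")[195:320,265:390]; b=cv2.resize(b,None,fx=3.8,fy=3.8,interpolation=cv2.INTER_CUBIC)
W=np.zeros((600,800,3),np.uint8); W[:575,:325]=a; W[:b.shape[0],325:325+b.shape[1]]=b[:, :475]
cv2.imwrite("pics/c1.png",W)
```

```text
(no output)
```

View pics/c1.png

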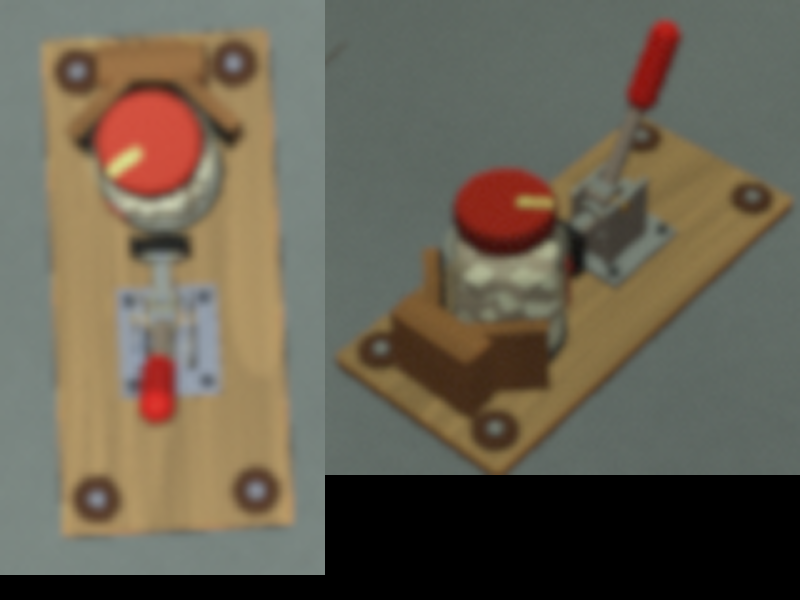

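The crop shows the lid's top centre at (149,139) in the top crop and (505,205) in the scene crop. The stripe runs toward (107,173). The grip's middle is near (157,388) and (654,65), and the board corners are clear.

```bash
cat >> h.py <<'E'
def cam(n,o=None):
    c=robot.calibration(n); K=np.array([[c['fx'],0,c['cx']],[0,c['fy'],c['cy']],[0,0,1.]])
    if n=="wrist":
        T=np.eye(4);T[:3,:3]=Ro.from_quat(o['tool_rot']).as_matrix();T[:3,3]=o['position']
        M=np.linalg.inv(T@c['T_tool_cam']); R,t=M[:3,:3],M[:3,3]
    else: R,t=c['R'],c['t']
    return K,c['dist_coeffs'],R,t
def ray(C,uv):
    K,d,R,t=C; p=cv2.undistortPoints(np.array([[uv]],float),K,d)[0,0]
    v=R.T@np.array([*p,1]); return -R.T@t, v/np.linalg.norm(v)
def atz(C,uv,z):
    o,v=ray(C,uv); return o+v*(z-o[2])/v[2]
def tri(*cu):
    A=np.zeros((3,3));b=np.zeros(3)
    for C,uv in cu:
        o,v=ray(C,uv);P=np.eye(3)-np.outer(v,v);A+=P;b+=P@o
    X=np.linalg.solve(A,b); return X,[np.linalg.norm(np.cross(X-ray(C,uv)[0],ray(C,uv)[1])) for C,uv in cu]
def proj(C,X):
    K,d,R,t=C; return cv2.projectPoints(np.array([X],float),cv2.Rodrigues(R)[0],t,K,d)[0][0,0]
E
python3 - <<'E'
from h import *
T=cam("top");S=cam("scene")
ft=lambda x,y:((x+.5)/5-.5+250,(y+.5)/5-.5+125)
fs=lambda x,y:((x-325+.5)/3.8-.5+265,(y+.5)/3.8-.5+195)
print("lid",tri((T,ft(149,139)),(S,fs(505,205))))
print("grip",tri((T,ft(157,386)),(S,fs(654,65))))
c=np.array([atz(T,ft(*p),.016) for p in [(42,42),(268,30),(293,522),(63,535)]])
print(c, np.linalg.norm(np.diff(c,axis=0),axis=1))
s=np.array([atz(S,fs(*p),.016) for p in [(335,358),(500,472),(792,203),(640,118)]]);print("scene",s)
for q in (c,s[[0,1,2,3]]):
    ctr=q.mean(0); xd=(q[0]+q[1]-q[2]-q[3])[:2]; a=np.arctan2(xd[1],xd[0]); xd/=np.linalg.norm(xd)
    print("yaw",a,"ctr",ctr,"org",ctr[:2]+.0625*xd,"pivot",ctr[:2]-.0275*xd)
d=atz(T,ft(107,173),.119)-atz(T,ft(143,150),.119); print("stripe",np.arctan2(d[1],d[0]))
E
```

```text
lid (array([0.62071342, 0.07708932, 0.11717584]), [np.float64(0.0015818405937655915), np.float64(0.0015818405937656386)])
grip (array([0.48812995, 0.06779143, 0.13511357]), [np.float64(0.001204259001212456), np.float64(0.0012042590012124924)])
[[ 0.69572502  0.1467447   0.016     ]
 [ 0.70535781  0.01713964  0.016     ]
 [ 0.42356703 -0.00323372  0.016     ]
 [ 0.41374835  0.12595317  0.016     ]] [0.12996255 0.28252631 0.12955947]
scene [[0.70653377 0.02260656 0.016     ]
 [0.69457532 0.14918556 0.016     ]
 [0.41787088 0.1294952  0.016     ]
 [0.42502147 0.00429918 0.016     ]]
yaw 0.07288814745106949 ctr [0.55959956 0.07165095 0.016     ] org [0.62193361 0.07620242] pivot [0.53217257 0.0696483 ]
yaw 0.06796503800306178 ctr [0.56100036 0.07639662 0.016     ] org [0.62335606 0.08064117] pivot [0.53356385 0.07452902]
stripe 2.167641632254993
```

Emit:
jog_arm --motion '[0,0,0,0,0,-0.95,-1,0,0,0,0,0,-0.95,-1,0,0,0,0,0,-0.95,-1,0,0,0,0,0,-0.95,-1,0,0,0,0,0,-0.95,-1,0,0,0,0,0,-0.95,-1,0,0,0,0,0,-0.95,-1,-0.38,-0.94,0,0,0,0,-1,-0.38,-0.94,0,0,0,0,-1,-0.38,-0.94,0,0,0,0,-1,-0.38,-0.94,0,0,0,0,-1,-0.38,-0.94,0,0,0,0,-1]'

```text
time: 1.6
position: [0.3275, 0.3949, 0.2333]
tool_rot: [-0.037, 0.999, -0.0, -0.0]
ft_force: [0.5, -0.1, -0.3]
grip_width: 0.0871
grip_force: 0.0
```

Emit:
jog_arm --motion '[-0.38,-0.94,0,0,0,0,-1,-0.38,-0.94,0,0,0,0,-1,-0.38,-0.94,0,0,0,0,-1,-0.38,-0.94,0,0,0,0,-1,-0.38,-0.94,0,0,0,0,-1,-0.38,-0.94,0,0,0,0,-1,-0.38,-0.94,0,0,0,0,-1,-0.38,-0.94,0,0,0,0,-1,-0.38,-0.94,0,0,0,0,-1,0,0,0,0,0,0,-1,0,0,0,0,0,0,-1]'

```text
time: 2.98
position: [0.488, 0.0693, 0.2331]
tool_rot: [-0.037, 0.999, 0.0, -0.001]
ft_force: [-0.8, -0.6, -0.3]
grip_width: 0.0869
grip_force: 0.0
```

Run:
```python
from h import *
import pickle
o=robot.get_obs(); im=robot.camera("wrist"); cv2.imwrite("pics/w1.png",im); pickle.dump(o,open("w1.pkl","wb"))
print(o['time'],o['position'],o['tool_rot'],o['q'],o['ft_force'])
C=cam("wrist",o)
for X in [(.488,.069,.135),(.6215,.078,.119),(.532,.071,.061)]: print(proj(C,X))
```

```text
2.975 [0.48797436 0.0693324  0.23313449] [-3.69399111e-02  9.99317031e-01  3.50063300e-04 -8.90238360e-04] [-8.63121253e-02  3.51925379e-01  1.75640164e+00  5.53430376e-04
  1.03511875e+00 -1.73128805e+00] [-0.83385423 -0.5828897  -0.28669412]
[318.430341   203.71303914]
[317.5579303  316.07535283]
[317.36617138 222.75464722]
```

View pics/w1.png

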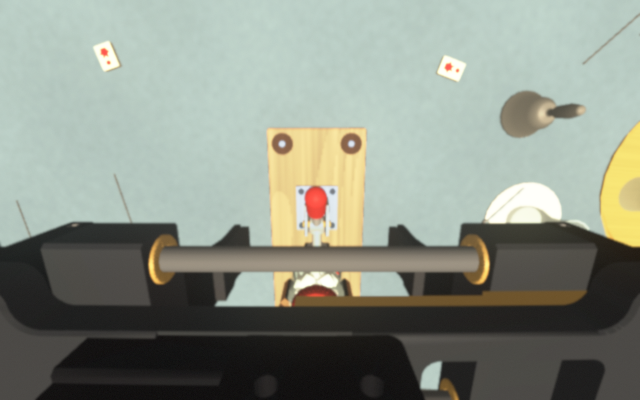

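The grip is at about (316,204) against a predicted (318,204), so it lies about 1.5 mm towards −y. The board stands vertical in the picture, so the yaw is right. Descend and pinch.

Emit:
jog_arm --motion '[0,-0.04,0.88,0,0,0,-1,0,0,0.88,0,0,0,-1,0,0,0.88,0,0,0,-1,0,0,0,0,0,0,-1,0,0,0,0,0,0,1,0,0,0,0,0,0,1,0,0,0,0,0,0,1,0,0,0,0,0,0,1,0,0,0,0,0,0,1,0,0,0,0,0,0,1]' --grip_force 20

```text
time: 4.28
position: [0.4889, 0.0674, 0.128]
tool_rot: [-0.037, 0.999, -0.0, -0.0]
ft_force: [-0.6, -0.1, 0.7]
grip_width: 0.0351
grip_force: 0.0
```

Run:
```python
from h import *
o=robot.get_obs(); print(o['position'],o['grip_width'],o['grip_force'],o['ft_force'],o['moment'])
p=np.array([.533,.071]); r=o['position'][:2]-p; L=np.hypot(np.hypot(*r),o['position'][2]+.008-.061)
phi=np.arctan2(o['position'][2]+.008-.061,np.hypot(*r)); print(L,phi)
for n in (10,):
  f=np.linspace(phi,-0.01,n+1); X=L*np.cos(f);Z=L*np.sin(f)
  print(np.c_[np.diff(X),-np.diff(Z)]/.04, "(tool x [= -board x], tool z)")
```

```text
[0.48894224 0.0673509  0.12798091] 0.035118981339528545 0.0 [-0.62949313 -0.14293582  0.70705376] [-0.02045918 -0.0020889   0.00534999]
0.08704332055595346 1.038060169397384
[[0.19003734 0.12590705]
 [0.17582291 0.1450968 ]
 [0.15967896 0.16269421]
 [0.14178265 0.17850618]
 [0.12233038 0.19235918]
 [0.10153562 0.20410119]
 [0.07962659 0.21360333]
 [0.05684372 0.22076134]
 [0.03343702 0.22549666]
 [0.00966339 0.22775732]] (tool x [= -board x], tool z)
```

Emit:
jog_arm --motion '[0,0,0,0,0,0,1,0,0,0,0,0,0,1,0,0,0,0,0,0,1,0,0,0,0,0,0,1]' --grip_force 20

```text
time: 4.78
position: [0.489, 0.0669, 0.1279]
tool_rot: [-0.037, 0.999, -0.0, -0.0]
ft_force: [-0.5, -5.0, -0.4]
grip_width: 0.0189
grip_force: 20.0
```

Emit:
jog_arm --motion '[0.19,0,0.126,0,0,0,1,0.176,0,0.145,0,0,0,1,0.16,0,0.163,0,0,0,1,0.142,0,0.179,0,0,0,1,0.122,0,0.192,0,0,0,1]'

```text
time: 5.4
position: [0.4598, 0.0646, 0.0968]
tool_rot: [-0.037, 0.999, -0.001, 0.003]
ft_force: [0.6, -4.1, 6.2]
grip_width: 0.0192
grip_force: 20.0
```

Emit:
jog_arm --motion '[0.102,-0.02,0.204,0,0,0,1,0.08,0,0.214,0,0,0,1,0.057,0,0.221,0,0,0,1,0.033,0,0.226,0,0,0,1,0.01,0,0.228,0,0,0,1,0,0,0.05,0,0,0,1,0,0,0,0,0,0,1,0,0,0,0,0,0,1]'

```text
time: 6.4
position: [0.4475, 0.0636, 0.0515]
tool_rot: [-0.037, 0.999, 0.0, 0.002]
ft_force: [-0.7, -1.3, 14.0]
grip_width: 0.0192
grip_force: 20.1
```

Run:
```python
from h import *
o=robot.get_obs(); print(o['position'],o['grip_width'],o['grip_force'],o['ft_force'],o['moment'])
im=robot.camera("scene")[195:320,265:390]; cv2.imwrite("pics/s2.png",cv2.resize(im,None,fx=4.5,fy=4.5,interpolation=cv2.INTER_CUBIC))
```

```text
[0.44752032 0.06363333 0.05153551] 0.01918104515491525 20.10108109563589 [-0.65977352 -1.25423363 14.04108494] [-0.2007666   0.06416827  0.0124657 ]
```

View pics/s2.png

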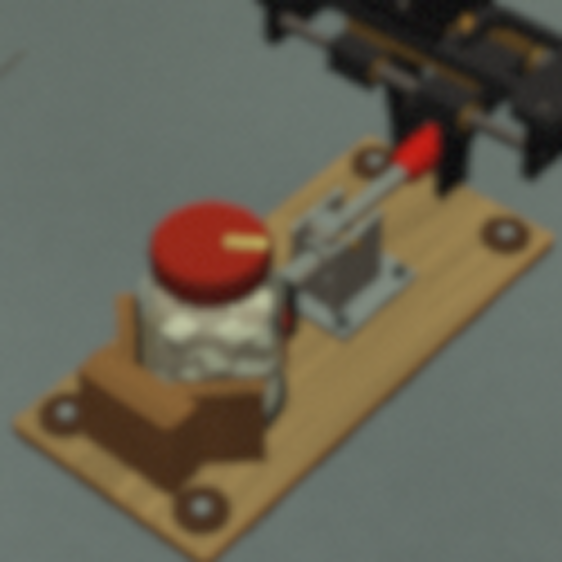

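The handle is level with the grip at 59.5 mm and the push at 14 N, so it's at the stop, and the jar is against the V. I'll press a little more, release, rise and move over the lid.

Emit:
jog_arm --motion '[0,0,0.03,0,0,0,1,0,0,0,0,0,0,1,0,0,0,0,0,0,-1,0,0,0,0,0,0,-1,0,0,0,0,0,0,-1,0,0,0,0,0,0,-1,0,0,-0.9,0,0,0,-1,0,0,-0.95,0,0,0,-1,0,0,-0.95,0,0,0,-1,0,0,-0.95,0,0,0,-1,0,0,-0.9,0,0,0,-1,0,0,0,0,0,0,-1]'

```text
time: 7.95
position: [0.4479, 0.0633, 0.237]
tool_rot: [-0.037, 0.999, -0.0, 0.003]
ft_force: [0.2, -0.6, -0.0]
grip_width: 0.087
grip_force: 0.0
```

Emit:
jog_arm --motion '[-0.85,0,0,0,0,0,-1,-0.85,0,0,0,0,0,-1,-0.85,0,0,0,0,0,-1,-0.85,0,0,0,0,0,-1,-0.85,0,0,0,0,0,-1,-0.85,0,0,0,0,0,-1,0,0,0,0,0,0,-1,0,0,0,0,0,0,-1]'

```text
time: 8.95
position: [0.648, 0.0787, 0.2328]
tool_rot: [-0.037, 0.999, 0.0, -0.002]
ft_force: [-0.4, 0.7, -1.0]
grip_width: 0.0866
grip_force: 0.0
```

Run:
```python
from h import *
import pickle
o=robot.get_obs(); im=robot.camera("wrist"); pickle.dump(o,open("w2.pkl","wb"))
print(o['time'],o['position'],o['tool_rot'],o['q'],o['ft_force'])
C=cam("wrist",o); cv2.imwrite("pics/w2.png",cv2.resize(im[100:300,200:440],None,fx=3,fy=3,interpolation=cv2.INTER_CUBIC))
for X in [(.622,.0765,.119),(.448,.0636,.061)]: print(proj(C,X))
```

```text
8.95 [0.64801689 0.07865971 0.23275619] [-3.72279333e-02  9.99304121e-01  2.22574351e-04 -2.30324719e-03] [-5.00987378e-02  5.68469509e-01  1.35540878e+00  4.43166719e-05
  1.22234213e+00 -1.69538357e+00] [-0.35096212  0.73427992 -1.01187154]
[318.57706829 173.76920784]
[318.74107098  -3.47236559]
```

View pics/w2.png

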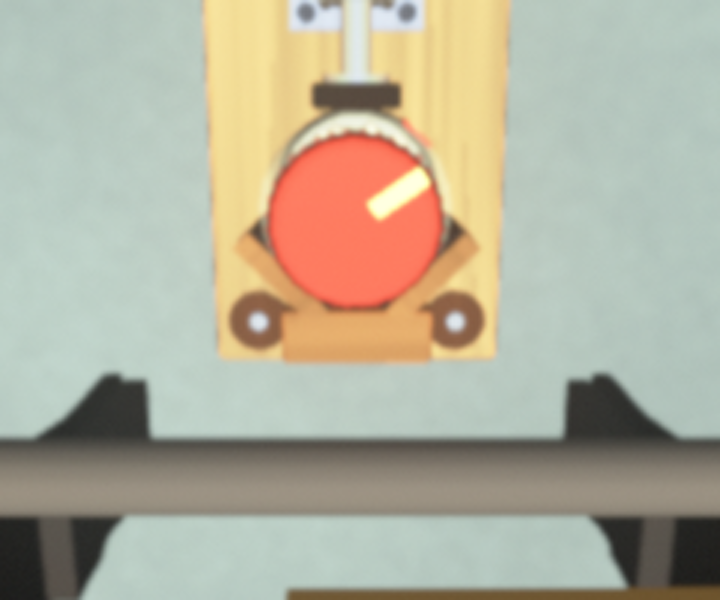

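Lid circle is centred at picture (318.3,173.2) against a predicted (318.6,173.8), and the jar is seated in the V. The lid is therefore at about (0.622, 0.0765). Centre over it, turning back first to gain twist range.

Emit:
jog_arm --motion '[0.66,-0.01,0,0,0,0,-1,0,0,0,0,0,0.92,-1,0,0,0,0,0,0.92,-1,0,0,0,0,0,0.92,-1,0,0,0,0,0,0.92,-1,0,0,0,0,0,0.92,-1,0,0,0,0,0,0.92,-1,0,0,0,0,0,0.92,-1,0,0,0,0,0,0.92,-1,0,0,0,0,0,0.92,-1,0,0,0,0,0,0.92,-1,0,0,0,0,0,0,-1]'

```text
time: 10.5
position: [0.6222, 0.0763, 0.2348]
tool_rot: [0.28, 0.96, -0.0, -0.0]
ft_force: [0.2, 1.0, 0.4]
grip_width: 0.0872
grip_force: 0.0
```

Run:
```python
from h import *
o=robot.get_obs(); R=Ro.from_quat(o['tool_rot']).as_matrix()
print(o['position'],R.round(4).tolist(),o['q'])
print(R.T@(np.array([.622,.0765,.1105])-o['position'])/.04)
im=robot.camera("scene")[170:320,255:405]; cv2.imwrite("pics/s3.png",cv2.resize(im,None,fx=4,fy=4,interpolation=cv2.INTER_CUBIC))
```

```text
[0.62223223 0.07627601 0.23478191] [[-0.8435, 0.5372, -0.001], [0.5372, 0.8435, 0.0], [0.0009, -0.0005, -1.0]] [-5.60173268e-02  5.29201944e-01  1.42556301e+00 -2.22251276e-05
  1.18784387e+00 -1.05973833e+00]
[0.0051823  0.00320472 3.10705232]
```

View pics/s3.png

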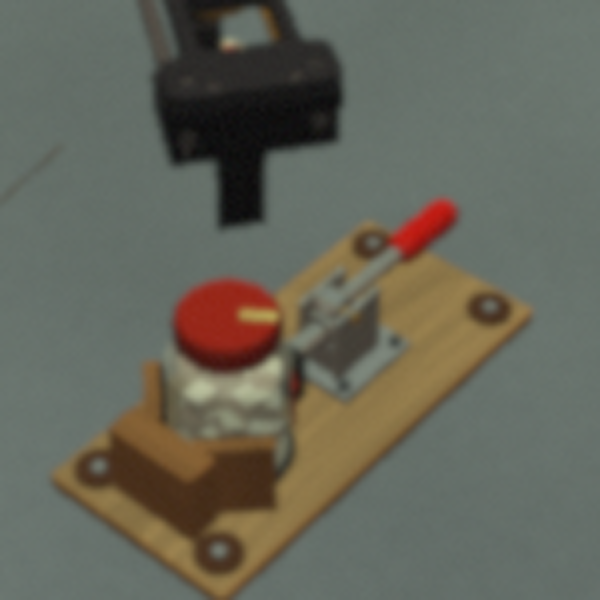

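Run:
```python
from h import *
S=cam("scene")
for f in (0,.1,.2):
    p=proj(S,(.533-.085*np.cos(f)*.9975,.0705-.085*np.cos(f)*.071,.061+.085*np.sin(f))); print(f,(p-[255,170])*4+1.5)
```

```text
0 [421.01916337 231.61024207]
0.1 [421.19964753 221.28957195]
0.2 [420.51448741 211.67034656]
```

Emit:
jog_arm --motion '[0,0,0.9,0,0,0,-1,0,0,0.9,0,0,0,-1,0,0,0.8,0,0,0,-1,0,0,0.5,0,0,0,-1,0,0,0,0,0,0,-1,0,0,0,0,0,0,-1]'

```text
time: 11.3
position: [0.6239, 0.0762, 0.1117]
tool_rot: [0.28, 0.96, 0.0, 0.001]
ft_force: [1.7, 1.2, -0.3]
grip_width: 0.0871
grip_force: 0.0
```

Emit:
jog_arm --motion '[0,0,0,0,0,0,1,0,0,0,0,0,0,1,0,0,0,0,0,0,1,0,0,0,0,0,0,1,0,0,0,0,0,0,1,0,0,0,0,0,0,1,0,0,0,0,0,0,1]' --grip_force 40

```text
time: 12.18
position: [0.623, 0.0755, 0.1111]
tool_rot: [0.28, 0.96, -0.001, -0.0]
ft_force: [-2.3, -4.5, 4.8]
grip_width: 0.0575
grip_force: 40.0
```

Emit:
jog_arm --motion '[0,0,0,0,0,-0.7,1,0,0,0,0,0,-0.7,1,0,0,0,0,0,-0.7,1,0,0,0,0,0,-0.7,1,0,0,0,0,0,-0.7,1,0,0,0,0,0,-0.7,1]'

```text
time: 12.92
position: [0.6236, 0.0767, 0.1111]
tool_rot: [0.138, 0.99, 0.001, 0.0]
ft_force: [-0.8, -1.7, 3.1]
grip_width: 0.0571
grip_force: 40.0
```

Run:
```python
from h import *
o=robot.get_obs(); print(o['position'],o['grip_width'],o['grip_force'],o['ft_force'],o['moment'],o['q'])
```

```text
[0.62362379 0.07665323 0.11109321] 0.05708726170318304 40.00126816565171 [-0.76724763 -1.72662786  3.11291005] [-0.33019658  0.28334754 -0.62711854] [-0.05606818  0.68313126  1.52465305  0.00202822  0.93323844 -1.35168833]
```

Emit:
jog_arm --motion '[0,0,0,0,0,-0.85,1,0,0,0,0,0,-0.85,1,0,0,0,0,0,-0.85,1,0,0,0,0,0,-0.85,1,0,0,0,0,0,-0.85,1,0,0,0,0,0,-0.85,1,0,0,0,0,0,-0.85,1,0,0,0,0,0,-0.85,1,0,0,0,0,0,-0.85,1,0,0,0,0,0,-0.85,1,0,0,0,0,0,-0.85,1,0,0,0,0,0,-0.85,1]'

```text
time: 14.42
position: [0.6245, 0.0778, 0.1123]
tool_rot: [-0.217, 0.976, 0.001, 0.002]
ft_force: [-1.9, 1.6, 8.0]
grip_width: 0.0572
grip_force: 40.0
```

Run:
```python
from h import *
o=robot.get_obs(); print(o['position'],o['grip_width'],o['grip_force'],o['ft_force'],o['moment'],o['q'])
im=robot.camera("scene")[170:320,255:405]; cv2.imwrite("pics/s4.png",cv2.resize(im,None,fx=4,fy=4,interpolation=cv2.INTER_CUBIC))
```

```text
[0.62451388 0.07783866 0.11228914] 0.05722361809853425 40.0023113633506 [-1.93551872  1.6028141   8.03520676] [ 0.28886257  0.33314787 -0.12824683] [-0.05472969  0.68173761  1.52331144  0.00373733  0.93352646 -2.06571164]
```

View pics/s4.png

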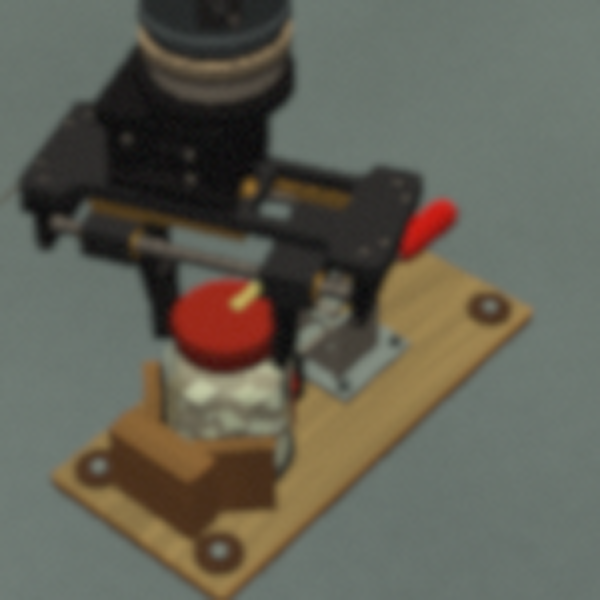

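Run:
```python
from h import *
S=cam("scene"); f=lambda x,y:((x+.5)/4-.5+255,(y+.5)/4-.5+170)
for a,b in (((240,314),(278,317)),((234,305),(258,288)),((225,321),(247,297))):
    d=atz(S,f(*b),.119)-atz(S,f(*a),.119); print(np.arctan2(d[1],d[0]),np.linalg.norm(d))
```

```text
2.2386948107450384 0.02012036415221642
-3.1216895987869755 0.018160719828812438
-2.9102203091256116 0.021435627295333166
```

The stripe has turned about 0.92 rad and the resisting torque fell from 0.63 to 0.13 N m, so the lugs are clear. I'll lift gently.

Emit:
jog_arm --motion '[0,0,-0.05,0,0,0,1,0,0,-0.05,0,0,0,1,0,0,-0.05,0,0,0,1]'

```text
time: 14.85
position: [0.6233, 0.0764, 0.1164]
tool_rot: [-0.217, 0.976, 0.0, -0.0]
ft_force: [0.9, 0.5, -0.6]
grip_width: 0.0575
grip_force: 40.0
```

Free, with no downward pull. Now lift the rest.

Emit:
jog_arm --motion '[0,0,-0.1,0,0,0,1,0,0,-0.1,0,0,0,1,0,0,-0.1,0,0,0,1,0,0,-0.1,0,0,0,1,0,0,-0.1,0,0,0,1,0,0,-0.1,0,0,0,1,0,0,0,0,0,0,1,0,0,0,0,0,0,1,0,0,0,0,0,0,1,0,0,0,0,0,0,1]'

```text
time: 16.1
position: [0.6233, 0.0762, 0.1407]
tool_rot: [-0.217, 0.976, 0.0, -0.0]
ft_force: [-0.2, -0.5, -0.2]
grip_width: 0.0577
grip_force: 40.0
```

Run:
```python
from h import *
o=robot.get_obs(); print(o['position'],o['grip_width'],o['grip_force'],o['ft_force'],o['moment'],abs(o['joint_velocities']).max())
im=robot.camera("scene")[170:320,255:405]; cv2.imwrite("pics/s5.png",cv2.resize(im,None,fx=4,fy=4,interpolation=cv2.INTER_CUBIC))
```

```text
[0.62329812 0.07623792 0.1406543 ] 0.05772813714271153 39.99992497963831 [-0.17607969 -0.45483155 -0.23394558] [0.10051919 0.08629093 0.04922391] 0.00156966037183973
```

View pics/s5.png

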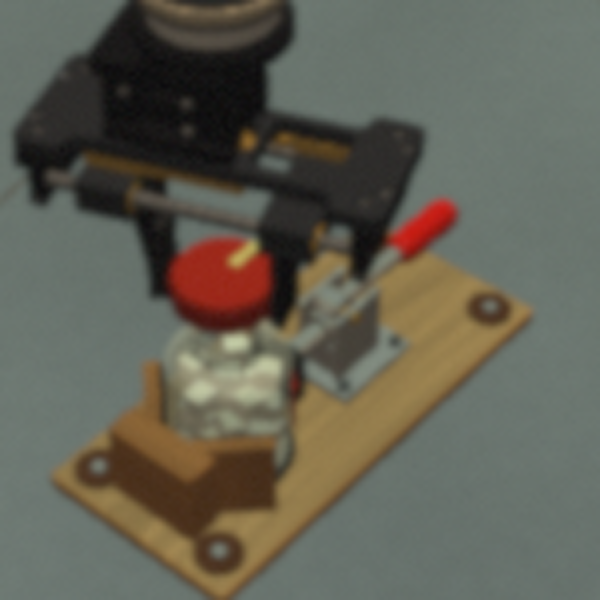

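The lid is off and held level above the open jar (lid near 220,280, jar still down at 230,400). The handle is still level.

```bash
python3 -c "
from rig import robot
print(robot.hand_in())"
```

```text
the job is handed in; nothing more can be done
None
```

I closed the clamp, twisted the lid free and handed the job in with the lid held level about 2 cm above the open jar; the hand-in returned no verdict.

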